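Bring the rotator wheel's pocket to the top and load the vial

ROBOT

A 6-joint arm with a two-finger parallel gripper is mounted at the origin on a cart in front of the work surface, level with it; the furniture and walls round the work are solid. World frame = base frame: x ahead of the robot, y to its left, z up, the work surface at z = 0. Lengths are in mm, angles in rad, forces in N, time in s.
With the tool pointing down it reaches from about 375 to 975 mm from the base axis. Payload 3.8 kg.
Tool frame: the origin (TCP) lies midway between the tips of the shut fingers; the grasp point (between the pads) lies manip.tcp_to_grasp behind it (manip.tcp_to_grasp is the distance from the TCP to the grasp point, in mm); z points along the fingers, y is the line along which they close (so a half turn about z gives the same grasp; the last joint's range is limited). The gripper opens to 88 mm and grips with 3 to 60 N. Pads are 18 mm wide; open, the fingers measure 123 mm over their backs; the gripper's body (75 mm by 187 mm) begins 45 mm behind the grasp point.
Start: joints at [1.23, 0.264, 1.604, -0, 1.274, -0.037], TCP at [201.923, 644.085, 238.706] pointing down, gripper open.
Joint ranges: [-2.63, 2.63], [-0.94, 2.18], [0.31, 2.57], [-1.31, 4.45], [0, 2.66], [-2.55, 2.55]. Speed limits (rad/s): [2.57, 2.57, 3.14, 3.14, 3.14, 3.14].

INTERFACE

Orientations are given as a unit quaternion [w, x, y, z].
In Python, from workcell import manip, kinematics, optics, models gives the robot as it stands. The module is installed in compiled form; this text tells all that it offers. Calls block until the motion is done:
- manip.move_pose(position, orientation): joint-space move of the TCP to a pose.
- manip.servo_line(position, velocity=150, ori=None, force_limit=None): straight line of the TCP; ori=None keeps the orientation; velocity is the mean speed in mm/s. With force_limit (N) it stops when the force on the tool has changed by that much, and returns True; else False.
- manip.goto_joints(angles): joint-space move.
- manip.grip(opening, grasp_force=None): finger opening in mm; grasp_force is the grip in N (None keeps the last); returns when the fingers have stopped.
- manip.pause(seconds).
- kinematics.inverse_kinematics(position, orientation): joint angles nearest the present ones, or None.
- optics.camera(name): name is "scene" or "side" or "wrist"; returns a dict with "color" (400x640x3 uint8, blue, green, red), "K" (3x3 intrinsics, pixels), "D" ([k1, k2, p1, p2, k3] as OpenCV has them; the pictures are not rectified), "origin" and "attitude" of the camera in the world. Camera axes: x right, y down, z forward; pixel columns grow to the right and rows downward; lengths in mm; the calibration is good to about 2 mm. A picture is of the moment at which its call begins. There is no depth.
A pose or a line that the arm cannot do raises manip.PlanningError and nothing moves.
- manip.hand_in(): hands the job in; it is judged then, once.
Trained networks look in a picture, given as the dict that the camera call returned (one of the last four; its "shot" number tells which), for a name from the list of things; names that differ only in an ending like _2 or _b are one class to them, and where a whole thing is asked for, a point or a joint stands for the part that bears it (a point fixed in the world has none). Each returns a list of dicts, best first, with "score" (0 to 1); they miss things now and then, are a little off and sometimes report something else, mostly with a low value. They report only what shows in the picture. A call takes as long as a camera call. They do not tell look-alikes from the thing itself.
- models.find_in(name, picture): "position" ([x, y, z] in mm, in world coordinates, good to about 4 mm: the middle of the surface that is visible of it).
- models.pinpoint(name, picture): "position" ([x, y, z] in mm, in world coordinates, good to about 4 mm: a listed point, or the origin of a listed thing).
Readings, each from a call of its own:
- manip.current_clock(): time.
- manip.current_joints(): joint angles.
- manip.current_joint_vel(): joint speeds.
- manip.current_joint_efforts(): joint torques, N m.
- manip.current_ee_pos(): TCP position.
- manip.current_tool_rot(): TCP orientation.
- manip.current_force(): force on the tool from outside, world axes, zero at the start.
- manip.current_wrist_torque(): the same for the moment, N m.
- manip.current_finger_gap(): finger opening in mm.
- manip.current_grip_force(): force on a finger pad.
Only numpy, scipy, OpenCV 4.12 (cv2) and the standard library are available. Lean on these libraries where they do the work, as an engineer would, in place of code of your own. Each camera call takes 0.05 s, during which the arm holds its last target. There are 200 camera calls.

TASK

The wheel of the tube rotator turns freely and its one pocket is turned away inside the housing. Set closed fingertips down slowly on the exposed rim and, pressing gently, stroke the wheel round until the pocket is at the very top, then let go of it there; after that stand the capped glass vial upright in the pocket, fully home, with the pocket still at the top. Never bump or push hard on the wheel, and leave the jar and the beaker beside the vial where they are.

Things in the scene. Friction and masses are not known exactly. Their poses are not given: they have to be found in the camera images.
- rotator: tube rotator fixed to the bench: grey base 190 x 100 x 12 mm, white open-topped housing 172 mm long (x), 60 mm wide (y), a grey wheel in it. Origin: centre of the underside. The side cheeks (inner faces 25 mm either side of the middle) reach 148 mm above the bench over the middle 120 mm of length; beyond that, and at the ends, walls reach 84 mm. Only the rim above can be touched. Yaw varies.
- axle (a point): centre of the wheel on the axle, 95 mm above the bench; axes as the rotator's (y along the axle). Fixed in the rotator.
- wheel: hard grey wheel, radius 75 mm, 40 mm thick, on the axle (its y); rim top 170 mm above the bench. Origin on the axle; its z axis points out through the pocket. Turns endlessly both ways with light drag (0.12 N m), stays where it is left. Pressing with 8 N turns it, under 4 N may slip. Over 25 N is too hard: landing at 25 mm/s hits that, 10 mm/s is safe. Smooth but for the pocket.
- pocket (a point): centre of the mouth of the wheel's one pocket, on the rim (75 mm from the axle); z axis outwards along the pocket, y along the axle. A square hole 26.5 x 26.5 mm, 22 mm deep, flat floor, straight towards the axle, no chamfer. At the start it is at the side or underneath, hidden by the housing.
- vial: glass sample vial with a screw cap, standing on the bench in a row with a jar and a beaker to the right of the rotator: 50 mm tall, glass 23.6 mm in diameter up to 42 mm, cap 21 mm in diameter above that. Origin: centre of its underside, z up through the cap. Home in the pocket it sticks out 28 mm.
- cream_jar: bystander: squat white jar with a screw lid, 50 mm in diameter, 52 mm tall, in the same row as the vial. Origin: centre of its underside.
- glass_beaker: bystander: small clear beaker, 47 mm in diameter, 56 mm tall, in the same row as the vial. Origin: centre of its underside.
Things that resemble listed ones, but are neither listed nor needed, are in the scene too. Leave any blue or orange look-alike of the vial alone.

How it is judged (in metres and radians):
On the way:
1. the pocket is at the top (within 0.12 rad) and the wheel is let go and still, the vial not yet in it (angle between wheel's own z axis and vertical below 0.12 rad and contact force between anything else and wheel below 0.1 N and angular speed of wheel below 0.1 rad/s), for 0.3 s.
At the end, for the whole second after the job is handed in: the vial stands cap up in the pocket with its underside at least 19 mm below the mouth (22 mm is the floor) and leaning less than 0.2 rad in it (0.25 rad from vertical), the wheel's pocket axis within 0.12 rad of straight up, all at rest and released (angle between wheel's own z axis and vertical below 0.12 rad and z of vial in the frame of pocket below -0.019 m and distance between vial and pocket below 0.026 m and angle between the z axis of vial and the z axis of pocket, either way round below 0.2 rad and angle between vial's own z axis and vertical below 0.25 rad and angular speed of wheel below 0.1 rad/s and linear speed of vial below 0.02 m/s); the robot touches nothing.
It fails at once if the wheel is pushed with more than 25 N (contact force between anything else and wheel above 25 N).
It fails at once if the jar or the beaker is pushed more than 20 mm from its place (distance of any of cream_jar, glass_beaker from where it was at the start of the episode above 0.02 m).
It also fails if it takes over 72 s, if anything falls off the work surface, if the arm or the gripper's body presses on something with over 40 N, if the wrist force passes 120 N, or if a joint passes its speed limit or range.

## Working session

There is one attempt and no reset: what is moved stays moved. The work goes in short steps, each a Python script; the robot and the scene stay as the last script left them, time stands still between calls to the robot, and variables do not carry over. Pictures are saved under pics/ and viewed, at most 10 in all, crops included, and the job is handed in when it is done.

```bash
mkdir -p pics
python3 - <<'E'
from workcell import manip, optics, models
import cv2, numpy as np
print(manip.tcp_to_grasp, manip.current_tool_rot(), manip.current_clock())
ims=[]
for c in ("scene","side"):
    p=optics.camera(c); ims.append(p["color"])
    print(c,p["origin"],p["attitude"])
    for n in ("rotator","axle","wheel","pocket","vial","cream_jar","glass_beaker"):
        for r in models.pinpoint(n,p)[:4]: print(n,np.round(r["position"],1),round(r["score"],2))
cv2.imwrite("pics/a.png",ims[0]);cv2.imwrite("pics/b.png",ims[1])
print(manip.current_clock())
E
```

```text
18.700000000000003 [-1.93796828e-04  1.51309029e-01  9.88485891e-01 -1.08807827e-03] 0.0
scene [ -89.73331059 -485.18262308  639.19979065] [-0.40062541  0.78566749 -0.42225273  0.20959127]
rotator [5.178e+02 1.381e+02 3.000e-01] 0.81
axle [514.3 131.1  93.9] 0.79
wheel [515.  137.1  94.6] 0.58
vial [ 414.9 -145.9    2.1] 0.79
vial [ 5.204e+02 -9.650e+01 -3.000e-01] 0.74
vial [438.3 -32.3   2.3] 0.73
vial [443.6 -94.5   0.6] 0.65
cream_jar [ 470.8 -216.5   -2.9] 0.96
glass_beaker [ 516.5 -341.     3.3] 0.77
side [ 76.73857214 531.2159965  585.44232377] [ 0.15168286 -0.25756724  0.83818556 -0.45617584]
rotator [518.9 134.8  95.9] 0.34
axle [ 4.735e+02 -2.196e+02  1.000e-01] 0.33
wheel [516.4 135.3  94. ] 0.92
vial [435.8 -38.   -0.8] 0.82
vial [ 412.9 -139.6    0.5] 0.74
vial [446.6 -93.2   3.1] 0.72
vial [514.3 -96.7   4.5] 0.64
cream_jar [ 471.5 -218.6   -0.9] 0.86
cream_jar [522.5 137.5  -1.6] 0.28
glass_beaker [ 516.9 -337.1   -1.8] 0.79
0.8
```

View pics/a.png

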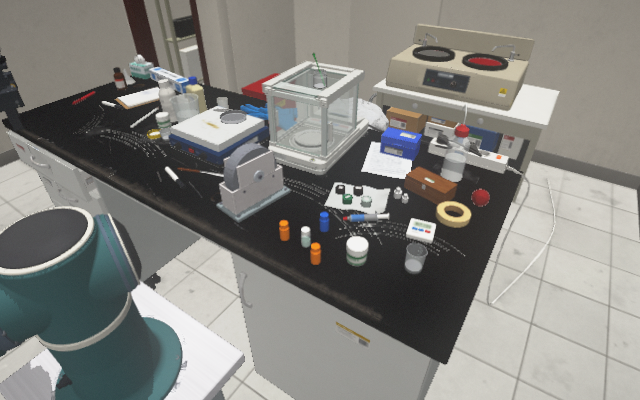

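View pics/b.png

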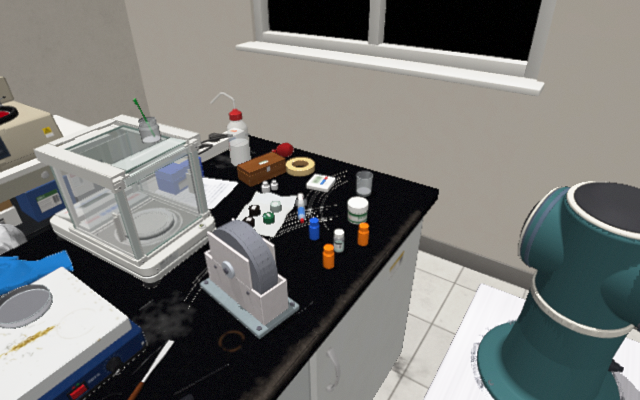

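The scene view shows the white-capped vial at pixel (305,236), about (445,-94) mm, with orange look-alikes at (284,230) and (315,253) and a blue one at (324,221). The side view agrees: the vial is at (339,240), and the rotator at (245,275). Next I'll look from above with the wrist camera.

```bash
cat > h.py <<'E'
from workcell import manip, optics, models, kinematics
import cv2, numpy as np
from scipy.spatial.transform import Rotation as R
def down(yaw): # tool y axis at direction yaw (world), z down
    y=np.array([np.cos(yaw),np.sin(yaw),0]); z=np.array([0,0,-1.]); x=np.cross(y,z)
    q=R.from_matrix(np.c_[x,y,z]).as_quat(); return [q[3],q[0],q[1],q[2]]
def rot(p):
    a=np.array(p["attitude"]); return R.from_quat([a[1],a[2],a[3],a[0]]).as_matrix()
def ray(p,uv):
    n=cv2.undistortPoints(np.array(uv,float).reshape(-1,1,2),np.array(p["K"]),np.array(p["D"])).reshape(-1,2)
    return np.c_[n,np.ones(len(n))]@rot(p).T
def plane(p,uv,z):
    d=ray(p,uv); o=np.array(p["origin"]); return o+d*((z-o[2])/d[:,2])[:,None]
def proj(p,P):
    Rm=rot(p); rv=cv2.Rodrigues(Rm.T)[0]; t=-Rm.T@np.array(p["origin"])
    return cv2.projectPoints(np.array(P,float).reshape(-1,1,3),rv,t,np.array(p["K"]),np.array(p["D"]))[0].reshape(-1,2)
E
python3 - <<'E'
from h import *
import pickle
manip.grip(0,20)
manip.move_pose([480,128,400],down(0.2-np.pi/2))
p=optics.camera("wrist"); pickle.dump(p,open("w1.pkl","wb")); cv2.imwrite("pics/w1.png",p["color"])
print(p["origin"],p["attitude"],manip.current_joints(),manip.current_clock())
for n in ("rotator","axle","wheel","pocket"):
    for r in models.pinpoint(n,p)[:3]: print(n,np.round(r["position"],1),round(r["score"],2))
E
```

```text
[558.9039417  144.64653686 545.28599666] [ 0.1234918   0.76479078 -0.62419502 -0.10112078] [ 2.11535836e-01 -1.36089317e-01  1.73827401e+00  1.64086060e-04
  1.54002342e+00  1.58104856e+00] 4.325
rotator [514.2 135.3  -4.9] 0.66
axle [514.3 132.   96.4] 0.81
wheel [518.6 130.2  97.8] 0.94
wheel [446.4 -93.8  -4.5] 0.39
```

View pics/w1.png

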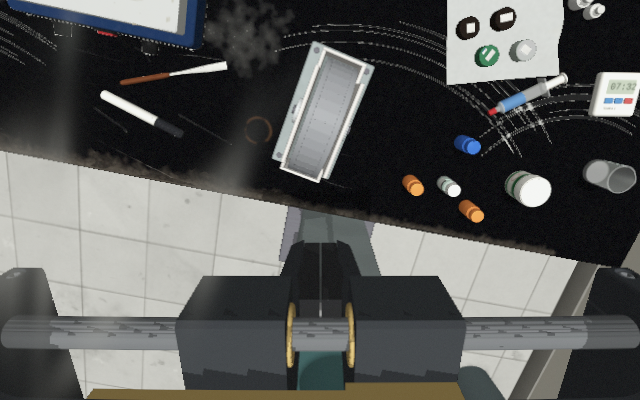

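The wrist view shows the rotator's top from (315,42) to (320,182), with its long axis tilted. The vial is at (449,187). I'll enlarge the rotator for yaw.

Run:
```python
from h import *
im=cv2.imread("pics/w1.png")[30:190,260:390]
cv2.imwrite("pics/w1c.png",cv2.resize(im,None,fx=3.7,fy=3.7,interpolation=cv2.INTER_CUBIC))
```

```text
(no output)
```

View pics/w1c.png

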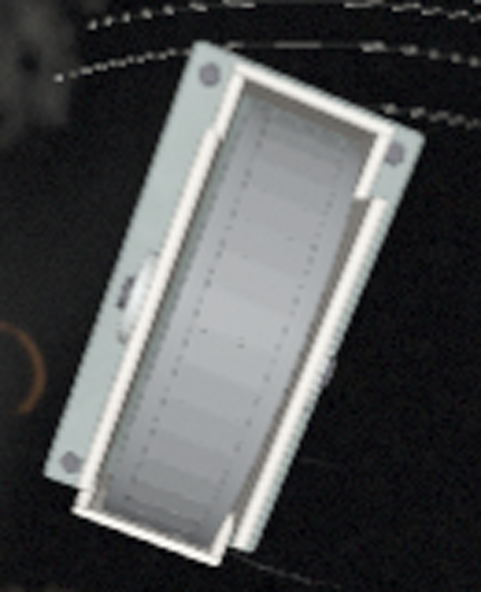

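Run:
```python
from h import *
import pickle
from scipy.optimize import least_squares
p=pickle.load(open("w1.pkl","rb"))
uv=np.array([(200,43),(423,133),(47,478),(240,68),(392,130),(77,512),(217,563)])/3.7+[260,30]
# image up = +x-ish ; left = +y-ish
M=np.array([(95,50,12),(95,-50,12),(-95,50,12),(86,30,84),(86,-30,84),(-86,30,84),(-86,-30,84)],float)
def W(v):
    c,s=np.cos(v[2]),np.sin(v[2]); return M@np.array([[c,s,0],[-s,c,0],[0,0,1]])+[v[0],v[1],0]
f=lambda v:(proj(p,W(v))-uv).ravel()
s=least_squares(f,[515,133,-.3]); print(s.x, np.round(s.fun.reshape(-1,2),1))
print(plane(p,[(449,187)],25))
```

```text
[ 5.13894751e+02  1.33497233e+02 -1.65875015e-01] [[-1.1 -1.2]
 [ 1.2  0.7]
 [-1.   0.2]
 [-0.8 -1.6]
 [ 1.4 -0.2]
 [-0.7  1.1]
 [ 0.9  1.9]]
[[444.30229935 -93.23252497  25.        ]]
```

The rotator fit has residuals under 2 px: centre (514,133.4), yaw -0.166. First land gently and do one stroke, with the camera side turned toward the robot to stay clear of the enclosure behind.

```bash
cat >> h.py <<'E'
C=np.array([514.,133.4]); YAW=-0.166
u=np.array([np.cos(YAW),np.sin(YAW)]); v=np.array([-u[1],u[0]])
Q=down(YAW+np.pi/2); H=9.
def at(s,z,t=0): return [*(C+s*u+t*v),z]
def zc(s): # height of vertical finger bottom touching the rim at offset s
    a=max(abs(s)-H,0); return 95+np.sqrt(75**2-a*a)
def stroke(s0,s1,target=9.,n=None,log=True):
    """land at s0, drag to s1 with force feedback, lift off."""
    manip.servo_line(at(s0,zc(s0)+30),150,Q)
    manip.servo_line(at(s0,zc(s0)+5),60)
    b=np.array(manip.current_force())
    hit=manip.servo_line(at(s0,zc(s0)-4),5,force_limit=5)
    p=manip.current_ee_pos(); dz=p[2]-zc(s0)
    fn=lambda s:(lambda f: f[2])(np.array(manip.current_force())-b)
    L=[(round(dz,2),round(float(fn(s0)),1))]
    if not hit: print("no contact"); 
    n=n or max(1,int(round(abs(s1-s0)/9)))
    for s in np.linspace(s0,s1,n+1)[1:]:
        f=fn(s); dz-=np.clip((target-f)*0.06,-0.5,0.3)
        manip.servo_line(at(s,zc(s)+dz),25,force_limit=11)
        L.append((round(dz,2),round(float(fn(s)),1)))
    s=s1
    manip.servo_line(at(s,zc(s)+dz+6),15)
    manip.servo_line(at(s,zc(s)+60),150)
    if log: print(hit,L,"t",round(manip.current_clock(),1))
def look():
    for c in ("scene","side","wrist"):
        p=optics.camera(c)
        for r in models.pinpoint("pocket",p)[:2]:
            P=np.array(r["position"]); d=P[:2]-C
            print(c,np.round(P,1),round(r["score"],2),"s",round(d@u,1),"t",round(d@v,1),"ang",round(float(np.arctan2(d@u,P[2]-95)),3))
    return p
E
python3 - <<'E'
from h import *
manip.move_pose(at(-40,260),Q); print(np.round(manip.current_joints(),2),manip.current_clock())
stroke(-40,42)
p=look(); cv2.imwrite("pics/w2.png",p["color"]); print(manip.current_clock())
E
```

```text
[ 0.24 -0.1   1.95  0.    1.28 -1.17] 6.8667
True [(np.float64(-1.09), 3.5), (np.float64(-1.39), 4.2), (np.float64(-1.68), 6.3), (np.float64(-1.84), 7.7), (np.float64(-1.92), 8.1), (np.float64(-1.97), 8.6), (np.float64(-2.0), 7.5), (np.float64(-2.09), 6.7), (np.float64(-2.23), 6.0), (np.float64(-2.41), 5.4)] t 15.1
scene [440.4 152.6  93.3] 0.66 s -75.8 t 6.8 ang -1.593
side [443.8 149.4  92.8] 0.78 s -71.9 t 4.2 ang -1.601
wrist [442.1 145.1  98. ] 0.68 s -72.8 t -0.3 ang -1.53
15.3833
```

View pics/w2.png

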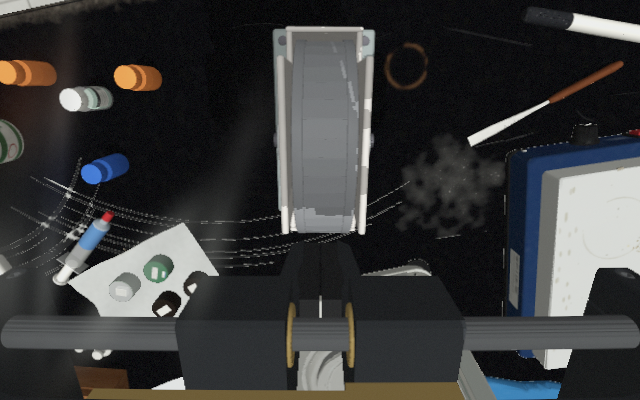

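All three cameras place the pocket at the robot-side wall, at about -1.58 rad (top of the wrist picture, near (320,35)). It's on the way up, so I'll stroke again.

Run:
```python
from h import *
stroke(-38,36)
p=look(); print(manip.current_clock())
```

```text
True [(np.float64(-1.06), 4.0), (np.float64(-1.36), 6.0), (np.float64(-1.54), 7.0), (np.float64(-1.65), 7.7), (np.float64(-1.73), 7.7), (np.float64(-1.81), 8.0), (np.float64(-1.87), 7.3), (np.float64(-1.97), 7.0), (np.float64(-2.09), 6.8)] t 23.2
scene [476.4 141.6 161.2] 0.84 s -38.4 t 1.9 ang -0.526
side [478.8 144.2 157.2] 0.91 s -36.5 t 4.8 ang -0.531
side [517.8 135.1  92.6] 0.56 s 3.5 t 2.3 ang 2.176
wrist [478.5 140.3 160.7] 0.76 s -36.2 t 0.9 ang -0.503
23.4917
```

Run:
```python
from h import *
import pickle
stroke(2,38.5)
manip.servo_line(at(15,260),200)
p=look(); pickle.dump(p,open("w3.pkl","wb")); cv2.imwrite("pics/w3.png",cv2.resize(p["color"][20:250,230:430],None,fx=2.6,fy=2.6,interpolation=cv2.INTER_CUBIC)); print(p["origin"],manip.current_clock())
```

```text
True [(np.float64(-0.06), 3.9), (np.float64(-0.36), 4.3), (np.float64(-0.64), 4.6), (np.float64(-0.9), 5.0), (np.float64(-1.14), 5.4)] t 28.8
scene [510.9 136.1 170.5] 0.94 s -3.5 t 2.2 ang -0.046
side [517.9 136.1 170.1] 0.97 s 3.4 t 3.3 ang 0.045
wrist [513.7 134.2 170.7] 0.82 s -0.4 t 0.7 ang -0.006
[447.09268235 144.14621916 404.1978008 ] 29.4417
```

View pics/w3.png

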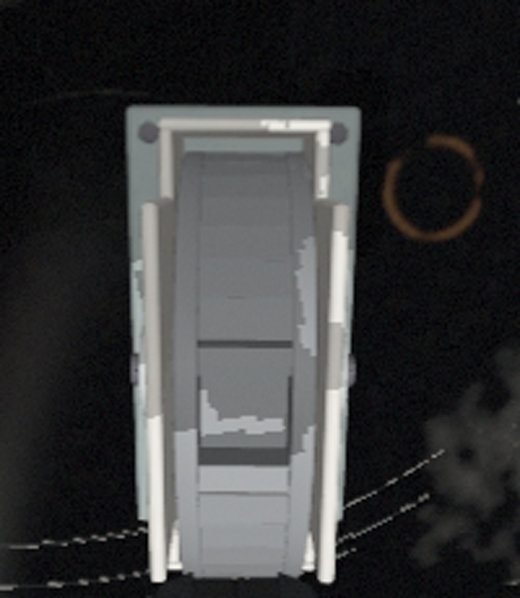

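The pocket now shows at the top, with crop edges near rows 344 and 465 and columns 198 to 291. I'll check those against a projection of the model.

Run:
```python
from h import *
import pickle
p=pickle.load(open("w3.pkl","rb"))
g=lambda q:np.array(q)/2.6+[230,20]
d=plane(p,g([(198,344),(291,344),(198,465),(291,465),(198,450),(291,450),(198,490),(150,204),(336,204)]),170)[:,:2]-C
print("z170 s,t",np.round(np.c_[d@u,d@v],1).tolist())
d=plane(p,g([(150,204),(336,204)]),148)[:,:2]-C
print("cheek corners z148",np.round(np.c_[d@u,d@v],1).tolist())
P=[at(s,z,t) for z in(170,148) for s in(-13.25,13.25) for t in(13.25,-13.25)]
print(((proj(p,P)-[230,20])*2.6).round().tolist())
```

```text
z170 s,t [[-22.8, -10.7], [-22.8, 14.6], [12.0, -11.1], [11.9, 15.4], [7.5, -11.0], [7.4, 15.3], [19.5, -11.2], [-59.6, -22.7], [-59.6, 25.6]]
cheek corners z148 [[-58.8, -24.8], [-58.8, 28.0]]
[[285.0, 378.0], [189.0, 378.0], [284.0, 469.0], [191.0, 469.0], [281.0, 362.0], [193.0, 362.0], [280.0, 446.0], [194.0, 446.0]]
```

The pocket is at the top, at about -0.01 rad. The mouth's right and left edges give a lateral offset of about +2 mm, but the camera bias is unknown. I'll view the pocket mouth and the vial cap from the same relative wrist pose, so that the camera bias cancels.

```bash
cat >> h.py <<'E'
Q2=down(YAW)
E
python3 - <<'E'
from h import *
import pickle
V=np.array([444.5,-93.5])
manip.move_pose(at(0,260,-25),Q2)
manip.grip(50,20); a=optics.camera("wrist"); ta=manip.current_ee_pos()
for r in models.pinpoint("pocket",a)[:1]: print(r["position"])
manip.move_pose([*(V-25*v),140],Q2); b=optics.camera("wrist"); tb=manip.current_ee_pos()
for r in models.pinpoint("vial",b)[:4]: print(np.round(r["position"],1),r["score"])
pa=proj(a,[at(0,170)])[0]; pb=proj(b,[[*V,50]])[0]
print(pa,pb,ta,tb,manip.current_joints(),manip.current_clock())
pickle.dump((a,b),open("w4.pkl","wb"))
out=[]
for p,c in ((a,pa),(b,pb)):
    x,y=(c-50).round().astype(int); print("crop origin",x,y)
    out.append(cv2.resize(p["color"][max(y,0):y+100,x:x+100],(400,int(4*(y+100-max(y,0)))),interpolation=cv2.INTER_CUBIC))
h=min(o.shape[0] for o in out)
cv2.imwrite("pics/w4.png",np.hstack([o[:h] for o in out]))
E
```

```text
[513.5, 135.4, 171.4]
[449.9 -92.1  -4.8] 0.94
[ 4.137e+02 -1.432e+02 -2.000e-01] 0.94
[522.2 -93.    3.3] 0.94
[432.7 -32.5   1.2] 0.7
[321.90617771 166.11436127] [320.36330079 166.36476428] [509.86377943 108.74219652 260.00350847] [ 441.68004798 -117.73808794  141.03781456] [-3.14880460e-01 -6.97936690e-02  2.15782457e+00  3.36782434e-04
  1.05136114e+00 -1.50437870e-01] 32.9
crop origin 272 116
crop origin 270 116
```

View pics/w4.png

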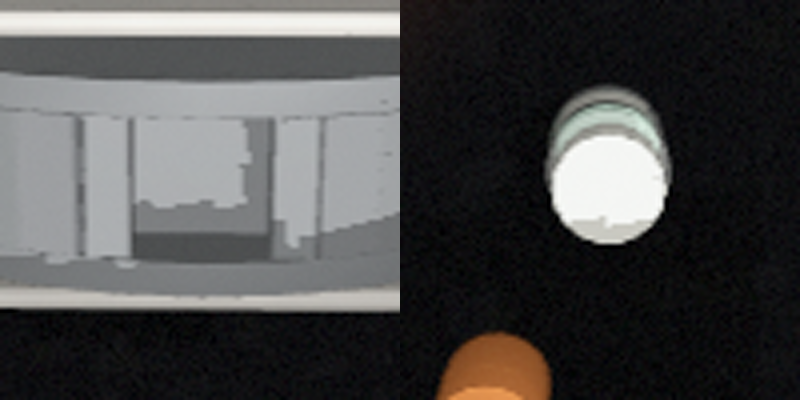

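The left crop shows the pocket mouth at columns 132–272 and rows 118–262. The right crop shows the vial cap circle centred at (208,190), with the orange look-alike below it. Converting both to world positions.

Run:
```python
from h import *
import pickle
a,b=pickle.load(open("w4.pkl","rb"))
A=plane(a,np.array([(202,190),(132,190),(272,190),(202,118),(202,262)])/4+[272,116],170)[:,:2]-C
print("pocket s,t",np.round(np.c_[A@u,A@v],2).tolist())
B=plane(b,np.array([(208.5,189.5)])/4+[270,116],50)[0]; print("vial",B)
```

```text
pocket s,t [[0.42, 1.93], [-12.18, 1.92], [13.02, 1.94], [0.39, 14.96], [0.46, -11.55]]
vial [446.11945676 -91.52611697  50.        ]
```

Run:
```python
from h import *
import pickle
V=np.array([446.1,-91.6])
manip.servo_line([*V,85],150)
manip.servo_line([*V,27],80,force_limit=15)
print(manip.current_ee_pos())
manip.grip(15,12)
print("gap",manip.current_finger_gap(),manip.current_grip_force())
manip.servo_line([*V,60],60)
manip.servo_line([*V,270],200)
manip.servo_line(at(0,270,1.9),200,Q2)
manip.servo_line(at(0,206,1.9),80)
p=optics.camera("wrist"); pickle.dump(p,open("w5.pkl","wb"))
c=proj(p,[at(0,229,1.9)])[0]; print(c, proj(p,[at(0,179,1.9),at(0,170,1.9)]).tolist(),manip.current_ee_pos(),manip.current_finger_gap(),manip.current_clock())
im=p["color"][100:330,220:420]
cv2.imwrite("pics/w5.png",cv2.resize(im,None,fx=2.6,fy=2.6,interpolation=cv2.INTER_CUBIC))
```

```text
[446.51970777 -91.73843901  27.31632869]
gap 22.738505179101672 11.985501945018768
[322.04719045 285.39108924] [[321.54390795296945, 235.14599803186948], [321.47867972189783, 228.6416232129987]] [514.85952972 135.45627834 206.73662745] 23.35297800350995 39.0833
```

View pics/w5.png

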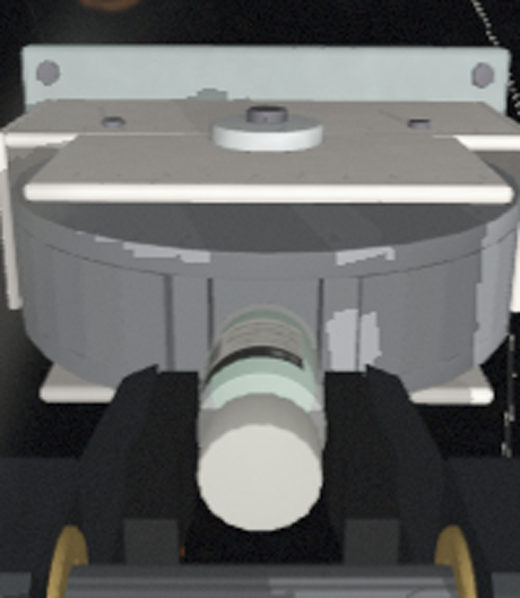

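The vial is upright in the grip, with its cap at crop (260,465). The pocket's side edges, at columns 211 and 321, line up with it. I'll lower it gently with contact detection and search around if it lands on the rim.

Run:
```python
from h import *
import pickle
p=pickle.load(open("w5.pkl","rb"))
d=plane(p,np.array([(260,465)])/2.6+[220,100],229.4)[0,:2]-C; print("cap s,t",d@u,d@v)
ok=False
for ds,t in ((0,1.9),(0,3.4),(0,.5),(1,2.6),(-1,2.6)):
    manip.servo_line(at(ds,201,t),30)
    hit=manip.servo_line(at(ds,192,t),9,force_limit=3)
    z=manip.current_ee_pos()[2]; print(ds,t,hit,round(z,2),np.round(manip.current_force(),1),round(manip.current_clock(),1))
    if not hit or z<194.5: ok=True; break
    if manip.current_clock()>57: break
if ok:
    hit=manip.servo_line(at(ds,176,t),14,force_limit=5)
    print("end",hit,manip.current_ee_pos(),np.round(manip.current_force(),1),manip.current_clock())
```

```text
cap s,t -0.8755955932081609 5.372932970560813
0 1.9 False 192.08 [ 0.2 -0.   0.1] 40.5
end False [514.43125562 135.29056239 176.14648455] [-0.2  0.3 -1.3] 41.8417
```

Run:
```python
from h import *
manip.grip(40); manip.pause(0.3)
manip.servo_line(at(0,200,1.9),40)
manip.servo_line(at(0,300,1.9),150)
manip.servo_line(at(-110,300,-60),200)
manip.pause(0.5)
o=[]
for c in ("scene","side"):
    p=optics.camera(c)
    for n in ("vial","pocket"):
        for r in models.pinpoint(n,p)[:5]:
            if n=="pocket" or r["position"][2]>50: print(c,n,np.round(r["position"],1),round(r["score"],2))
    x,y=proj(p,[at(0,165)])[0].astype(int); o.append(cv2.resize(p["color"][y-50:y+50,x-50:x+50],(400,400),interpolation=cv2.INTER_CUBIC))
cv2.imwrite("pics/e.png",np.hstack(o)); print(manip.current_clock())
```

```text
scene vial [512.5 133.  149.1] 0.57
scene pocket [513.  135.2 168. ] 0.7
side vial [513.1 132.9 152.9] 0.77
side pocket [513.8 139.4 169.2] 0.9
45.7333
```

View pics/e.png

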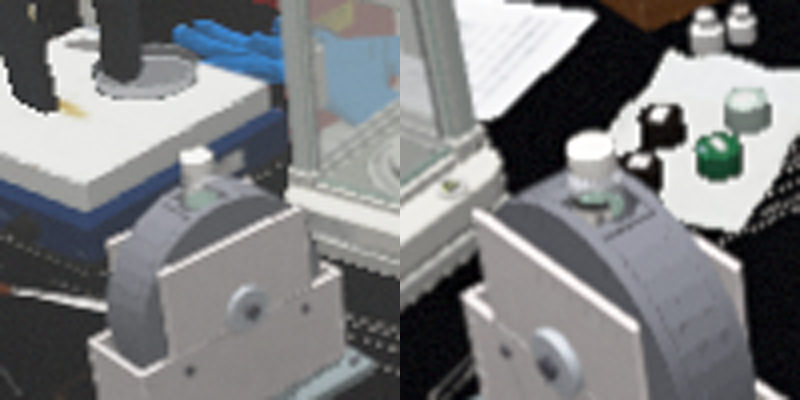

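Both views show the vial standing cap-up and fully down in the pocket, which is at the top of the wheel (left crop (197,170), right crop (592,170)). The measured underside is about 150 mm, where 148 mm is fully home.

```bash
python3 -c "
from workcell import manip
print(manip.hand_in())"
```

```text
the job is handed in; nothing more can be done
None
```

I handed the job in at about 46 s: the vial stands cap-up in the pocket at the top of the wheel and looks fully home in the last two camera views; no verdict came back, and I didn't re-measure the jar and beaker, though no move went near them.

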